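Oil and draw the turntable's index plunger

TASK

The sprung index plunger of the model railway turntable is dry. Take the oil brush from its wooden stand, dip its tip well down into the open steel oil pot, touch the tip to the bare steel shaft between the plunger's housing and its knob, and stand the brush back in its hole, fully down. Then pull the plunger's knob fully back and finish while still holding it there against its spring, so that I can swing the turntable; leave everything else where it is.

Things in the scene. Friction and masses are not known exactly. Their poses are not given: they have to be found in the camera images.
- turntable: fixed model railway turntable: grey disc, 260 mm diameter, with a yellow tank wagon (top 165 mm up), on a 280 mm round base; before it an aluminium plunger housing 40 (x) x 44 mm, top 80 mm up. Origin: on the table under the middle of the housing's front face; x runs from the knob through the housing to the disc's centre (at 190 mm), z up. The knob sticks out along -x, free on both sides
- knob (a point): the plunger's black knob with its bare steel shaft. This point: middle of the grip barrel, 55 mm above the table, 44 mm before the housing when seated; axes as the turntable's. Barrel 24 mm diameter, x -14 to +14 mm; outer rim 34 mm diameter, x -20 to -14; bare shaft 12 mm diameter, x +14 to +44 mm, where the housing begins
- shaft_top (a point): the highest point of the bare shaft midway between knob and housing, 61 mm above the table, 29 mm from point knob along +x; there to be touched with the brush
- plunger (a joint): how far the plunger is pulled out, m: 0 seated (its 8 mm pin stands 10 mm inside the hole in the disc's rim), 0.010 just out of the hole, 0.020 fully back against a hard stop. The knob moves along the turntable's -x. The spring pulls it home with 4 N at 0 and 10 N at 0.020
- brush: oil brush, 122 mm long, 40 g, stiff, standing upright, tip down, in its stand. Origin: the tip; z up along the handle. From the tip: grey tip and steel ferrule up to 10 mm diameter (0 to 45 mm), steel collar 28 mm diameter (45 to 49 mm) that rests on the stand's top, round dark wooden handle 13 mm diameter (49 to 122 mm). In the stand its tip is 10 mm above the table
- brush_grip (a point): point on the axis of the brush's handle, 92 mm above its tip, where it is well gripped
- brush_tip (a point): the tip of the brush
- stand: plain wooden block fixed on the table, 56 x 56 mm, 55 mm high, with one upright through hole of 19 mm diameter in the middle of its top, which holds the brush. Origin: centre of its underside, z up
- oil_pot: open round steel pot, 66 mm outside diameter, 60 mm inside, 50 mm tall, floor 6 mm thick, standing loose on the table, 0.3 kg. Origin: centre of its underside, z up
- jar: closed glass jar with a brass lid, 70 mm diameter, 100 mm tall; a bystander, leave it alone. Origin at its underside
- mug: white ceramic mug, 80 mm diameter, 90 mm tall; a bystander, leave it alone. Origin at its underside
- torch: black and red torch lying down, 200 mm long, 44 mm diameter; a bystander, leave it alone. Origin at its underside
- screwdriver: screwdriver lying on the table in front of the robot; a bystander, leave it alone. Origin at its underside
- tin: low closed tin, 52 mm diameter, 24 mm tall; a bystander, leave it alone. Origin at its underside
- wagon: red open model wagon, 170 x 75 x 73 mm; a bystander, leave it alone. Origin at its underside
- tape: roll of grey tape lying flat, 90 mm diameter, 22 mm tall; a bystander, leave it alone. Origin at its underside
Not all that is in view belongs to the job. Leave any blue, green or turquoise look-alike of the oil_pot alone.

How it is judged:
By the outcome, as a careful person would: the job done as asked, in the order asked, and still so for the second after the job is handed in, while the arm keeps its last pose, push and grip.
It also fails if it takes over 58 s, if anything falls off the work surface, if the arm or the gripper's body presses on something with over 40 N, if the wrist force passes 120 N, or if a joint passes its speed limit or range.

ROBOT

A 6-joint arm with a two-finger parallel gripper is mounted at the origin on the work surface. World frame = base frame: x ahead of the robot, y to its left, z up, the work surface at z = 0. Lengths are in m, angles in rad, forces in N, time in s.
With the tool pointing down it reaches from about 0.375 to 0.825 m from the base axis. Payload 5.5 kg.
Tool frame: the origin (TCP) lies on the centre line of the jaws, within the pads' length; the fingertips stand 11 mm ahead of it and the grasp point (between the pads) lies 8 mm behind it; z points along the fingers, y is the line along which they close (so a half turn about z gives the same grasp; the last joint's range is limited). The gripper opens to 85 mm and grips with 20 to 120 N. Pads are 22 mm wide; open, the fingers measure 114 mm over their backs; the gripper's body (76 mm by 85 mm) begins 54 mm behind the grasp point. The pads swing forward as they close: fully open they stand 13 mm farther back than shut.
Start: joints at [1.3, 0.314, -0.047, 1.21, 0, 1.571], TCP at [0.16, 0.578, 0.242] pointing down, gripper open.
Joint ranges: [-2.67, 2.67], [-0.69, 1.73], [-1.03, 1.25], [-2.08, 2.16], [-1.42, 1.45], [-3.14, 3.14]. Speed limits (rad/s): [2.39, 2.39, 3.01, 3.14, 3.14, 3.14].

INTERFACE

Orientations are given as a unit quaternion [w, x, y, z].
In Python, from rig import ctrl gives the robot as it stands. The module is installed in compiled form; this text tells all that it offers.
- The arm moves only by the tool send_rows, never from a script. Its argument "rows" is a list that holds one entry, the list of rows, each a list of 4 numbers: the shift along the world's x, y, z in units of 40 mm (1.0 is 40 mm), then the turn about the world's z in units of 10 degrees (1.0 is 10 degrees). A call has 1 to 8 rows; each row shifts and turns the commanded pose from where the row before left it; what a row does not reach is not made up. A row lasts 1/8 s, in which the tool goes at most 62.5 mm and 10.7 degrees, less where a joint would pass 70% of its speed; a pose out of reach is approached as far as the arm can. A call is refused whole if a number of a shift passes 1 or a number of a turn 1, either way. A call with a gripper value outside its range is refused whole. "fingers" is the opening, from 0 (shut) to 1 (fully open), set as the call begins (left out, the last holds). The fingers move at their own pace and stop on an object; "force" is the grip in N (left out, the last holds). Time passes only in rows, so rows that do not move let the fingers close. It gives the time, the measured TCP pose, the force, the opening and the grip force at its end, in the units of the state.
- ctrl.sense(): the state, without advancing time (a new reading comes with each control period).
- ctrl.snapshot(name): name is "scene" or "side" or "wrist"; returns a dict with "pixels" (480x640x3 uint8, blue, green, red), "fx", "fy", "cx", "cy" (pixels), "pose" (4x4, takes a point from camera to world coordinates); the wrist camera has in their place "tool_from_camera" (4x4, takes a point from camera to tool coordinates, whose origin is the TCP and whose axes are the flange's). Camera axes: x right, y down, z forward; pixel columns grow to the right and rows downward; lengths in m; the calibration is good to about 2 mm. The wrist camera is an equidistant fisheye: a pixel r from the principal point sees the ray r / f radians off the axis. A picture is of the moment at which its call begins: read the wrist's pose just before it. There is no depth.
- ctrl.job_done(): hands the job in; it is judged then, once.
The state is a dict: "t": time; "joint_pos": joint angles; "dq": joint speeds; "joint_efforts": joint torques, N m; "ee_pos": TCP position; "ee_rot": TCP orientation; "ft_force": force on the tool from outside, world axes, zero at the start; "ft_torque": the same for the moment, N m; "gripper_width": finger opening in m; "grasp_force": force on a finger pad.
Only numpy, scipy, OpenCV 4.12 (cv2) and the standard library are available. Lean on these libraries where they do the work, as an engineer would, in place of code of your own. Each camera call takes 0.05 s, during which the arm holds its last target. There are 200 camera calls.

## Working session

There is one attempt and no reset: what is moved stays moved. The work goes in short steps, Python scripts to look and compute and a tool call to move; the robot and the scene stay as the last step left them, time stands still between calls to the robot, and variables do not carry over. Pictures are saved under pics/ and viewed, at most 10 in all, crops included, and the job is handed in when it is done.

Besides the shell and the picture viewer there is one more tool, called after ">>>" as a command line: name --argument value ..., lists and objects as JSON in quotes. send_rows: Moves the arm, as the interface text tells. Its arguments: {"type":"object","properties":{"rows":{"type":"array","items":{"type":"array","items":{"type":"array","items":{"type":"number"}}}},"fingers":{"type":"number"},"force":{"type":"number"}},"required":["rows"]}

```bash
mkdir -p pics; cat > h.py <<'E'
import numpy as np, cv2
from rig import ctrl
def snap(n,f):
    s=ctrl.snapshot(n); cv2.imwrite('pics/'+f,s['pixels']); return s
def ray(s,u,v):
    d=np.array([(u-s['cx'])/s['fx'],(v-s['cy'])/s['fy'],1.]); T=np.array(s['pose'])
    return T[:3,3],T[:3,:3]@d
def plane(s,u,v,z):
    o,d=ray(s,u,v); return o+d*(z-o[2])/d[2]
def proj(s,p):
    T=np.linalg.inv(np.array(s['pose'])); q=T[:3,:3]@np.array(p)+T[:3,3]
    return s['fx']*q[0]/q[2]+s['cx'],s['fy']*q[1]/q[2]+s['cy']
def tri(s1,a,s2,b):
    o1,d1=ray(s1,*a);o2,d2=ray(s2,*b)
    t=np.linalg.lstsq(np.c_[d1,-d2],o2-o1,rcond=None)[0]
    p,q=o1+t[0]*d1,o2+t[1]*d2
    return (p+q)/2,np.linalg.norm(p-q)
E
python3 - <<'E'
from h import *
import pickle
S={n:snap(n,n+'0.png') for n in('scene','side')}
pickle.dump(S,open('s0.pkl','wb'))
for n in S: print(n,np.round(S[n]['pose'],3).tolist(),S[n]['fx'])
s=ctrl.sense(); print(s['t'],s['ee_pos'],s['ee_rot'],s['gripper_width'])
E
```

```text
scene [[0.843, 0.332, -0.422, 0.991], [0.537, -0.501, 0.679, -0.838], [0.014, -0.799, -0.601, 0.823], [0.0, 0.0, 0.0, 1.0]] 474.5525590836173
side [[-0.996, -0.064, 0.058, 0.431], [-0.084, 0.572, -0.816, 1.108], [0.02, -0.818, -0.575, 0.87], [0.0, 0.0, 0.0, 1.0]] 571.3875708471328
0.1 [0.16035663 0.57765501 0.24153761] [-1.11534039e-04  1.34984516e-01  9.90847419e-01 -7.48989909e-04] 0.08538209334110561
```

View pics/scene0.png

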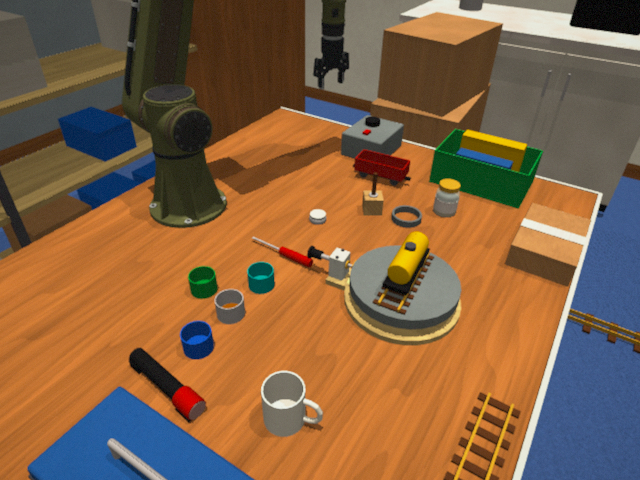

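View pics/side0.png

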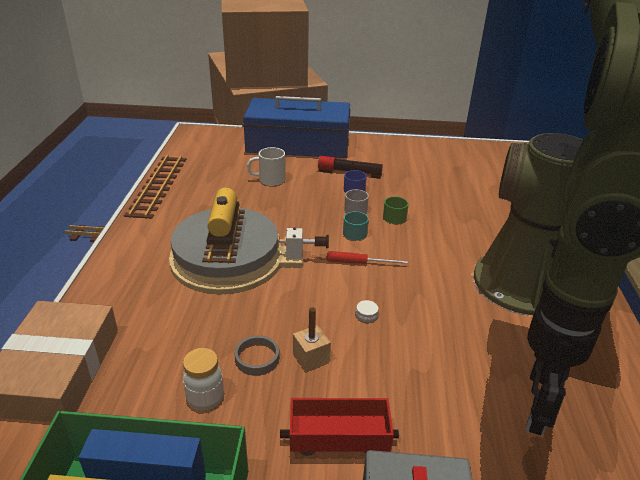

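The scene view has the brush at (374,190), the steel pot at (230,306), the knob at (316,254) and the housing at (340,262). In the side view the same things are at (312,325), (357,203), (321,241) and (294,244). Next, a zoomed montage to get accurate pixels.

```bash
python3 - <<'E'
from h import *
import pickle
S=pickle.load(open('s0.pkl','rb'))
def crop(n,x,y,w=50,h=60,k=5):
    c=cv2.resize(S[n]['pixels'][y:y+h,x:x+w],None,fx=k,fy=k,interpolation=cv2.INTER_CUBIC)
    for i in range(0,w,10): cv2.line(c,(i*k,0),(i*k,6),(0,255,255),1)
    for i in range(0,h,10): cv2.line(c,(0,i*k),(6,i*k),(0,255,255),1)
    return c
top=[crop('scene',350,165),crop('scene',305,235),crop('scene',205,280)]
bot=[crop('side',290,300,50,70),crop('side',280,215,50,70),crop('side',330,180,50,70)]
im=np.vstack([np.hstack(top)[:250],np.hstack(bot)])
cv2.imwrite('pics/m.png',im)
E
```

```text
(no output)
```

View pics/m.png

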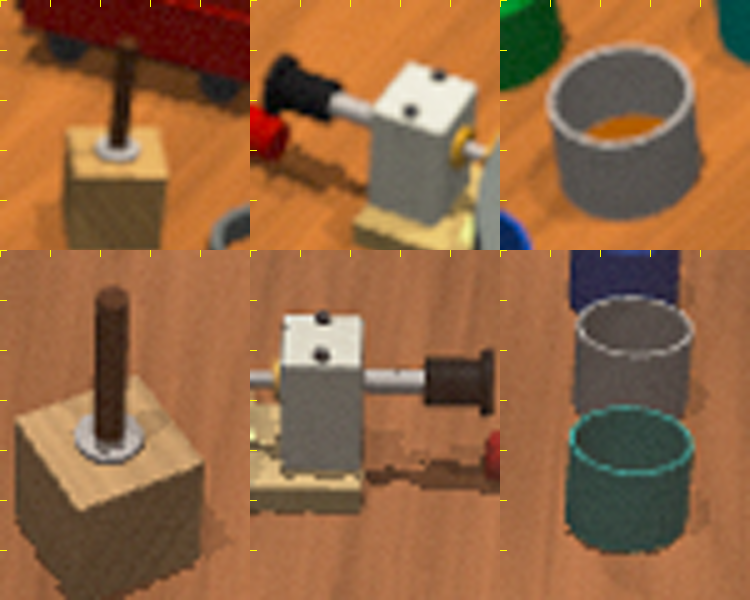

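```bash
python3 - <<'E'
from h import *
import pickle
S=pickle.load(open('s0.pkl','rb'))
a,b=S['scene'],S['side']
P=lambda x0,y0,mx,my:(x0+mx/5-.4,y0+my/5-.4)
A=lambda n,p,q,z: print(n,np.round(tri(a,p,b,q)[0],4),round(tri(a,p,b,q)[1],4),'plane',np.round(plane(a,*p,z)[:2],4),np.round(plane(b,*q,z)[:2],4))
A('htop',P(350,165,127,43),P(290,300,112,46),.132)
A('collar',P(350,165,117,148),P(290,300,110,187),.058)
A('pot',P(205,280,122,94),P(330,180,134.5,75),.05)
A('knob',P(305,235,62,92),P(280,215,203,131),.055)
A('shaft@housing',P(305,235,122,113),P(280,215,113,130),.055)
H=[((158,63),(111,110)),((227,85),(31,110)),((190,133),(35,66)),((123,105),(110,65))]
sc=[(158,63),(227,85),(190,133),(123,105)]; sd=[(35,66),(110,65),(112,110),(31,110)]
q1=np.array([plane(a,*P(305,235,*p),.08)[:2] for p in sc]); q2=np.array([plane(b,*P(280,215,*p),.08)[:2] for p in sd])
print(q1.round(4).tolist(),q1.mean(0)); print(q2.round(4).tolist(),q2.mean(0))
# brush wagon/disc: disc grey contour centre
E
```

```text
htop [0.4883 0.2936 0.1293] 0.0003 plane [0.4901 0.2892] [0.4883 0.2967]
collar [0.4878 0.2952 0.0556] 0.0001 plane [0.4894 0.2917] [0.4876 0.2975]
pot [ 0.4118 -0.2801  0.0484] 0.001 plane [ 0.4136 -0.2813] [ 0.4114 -0.2779]
knob [ 0.496  -0.0364  0.0548] 0.0012 plane [ 0.4968 -0.0366] [ 0.4955 -0.0366]
shaft@housing [ 0.5359 -0.0345  0.0554] 0.0082 plane [ 0.5312 -0.034 ] [ 0.5396 -0.0325]
[[0.5409, -0.0166], [0.5785, -0.0127], [0.5815, -0.055], [0.5434, -0.0547]] [ 0.56105522 -0.03472823]
[[0.5799, -0.0473], [0.5433, -0.0523], [0.5384, -0.014], [0.5772, -0.0096]] [ 0.55969559 -0.03077065]
```

Measurements agree with the known heights to about 3 mm: brush (0.4885, 0.2945), pot (0.412, -0.280), knob (0.496, -0.0365) with the turntable yawed about 4–5°. Moving above the brush now.

>>> send_rows --rows '[[[0.95, -0.85, 0, 0.25], [0.95, -0.85, 0, 0.25], [0.95, -0.85, 0, 0.25], [0.95, -0.85, 0, 0.25], [0.95, -0.85, -0.2, 0.25], [0.95, -0.85, -0.2, 0.25], [0.95, -0.85, -0.2, 0.25], [0.95, -0.85, -0.2, 0.25]]]' --fingers 1 --force 40

```text
t: 1.1
ee_pos: [0.4654, 0.3047, 0.2097]
ee_rot: [-0.0, -0.04, 0.999, -0.0]
ft_force: [-0.3, -0.3, -0.5]
gripper_width: 0.0853
grasp_force: 0.0
```

```bash
python3 - <<'E'
from h import *
import pickle
S=pickle.load(open('s0.pkl','rb'));a,b=S['scene'],S['side']
# disc: grey top ellipse
for n,s,roi,seed in(('scene',a,(340,235,130,105),None),('side',b,(165,195,120,95),None)):
    x,y,w,h=roi; im=s['pixels'][y:y+h,x:x+w]; hsv=cv2.cvtColor(im,cv2.COLOR_BGR2HSV)
    m=((hsv[...,1]<50)&(hsv[...,2]>60)).astype('uint8')
    c=max(cv2.findContours(m,0,1)[0],key=cv2.contourArea); e=cv2.fitEllipse(cv2.convexHull(c)); print(n,e[0][0]+x,e[0][1]+y,e[1])
    for z in(.06,.065): print(plane(s,e[0][0]+x,e[0][1]+y,z))
s=ctrl.sense(); w=ctrl.snapshot('wrist'); cv2.imwrite('pics/w1.png',w['pixels']); pickle.dump((s,w),open('w1.pkl','wb'))
print(s['t'],s['ee_pos'],s['ee_rot'],s['joint_pos']); print(w['fx'],w['cx'],w['cy'],np.round(w['tool_from_camera'],3).tolist())
E
```

```text
scene 404.98987579345703 285.89306259155273 (79.65804290771484, 111.90762329101562)
[ 0.73759506 -0.03085773  0.06      ]
[ 0.73925716 -0.03614303  0.065     ]
side 224.1584129333496 241.6170196533203 (69.86590576171875, 108.32095336914062)
[ 7.26804042e-01 -4.90735240e-05  6.00000000e-02]
[0.7249794  0.00679592 0.065     ]
1.1 [0.46539669 0.30473537 0.2097468 ] [-2.17125216e-04 -3.98161047e-02  9.99206997e-01 -8.57941913e-05] [ 5.79688844e-01  2.47110291e-01 -2.10473257e-01  1.11367347e+00
  7.60274517e-05  5.00035559e-01]
371.64829954431775 322.7563186111389 236.58724583748963 [[0.001, -0.959, -0.284, 0.072], [1.0, 0.001, -0.0, -0.0], [0.0, -0.284, 0.959, -0.132], [0.0, 0.0, 0.0, 1.0]]
```

View pics/w1.png

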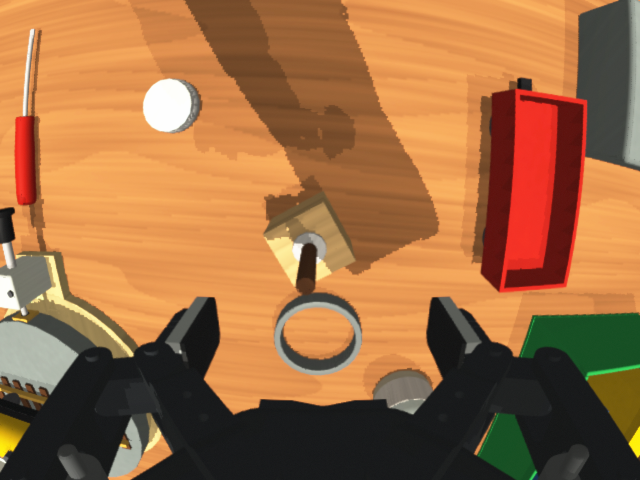

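The wrist view shows the brush's handle top at about (305,286), its collar at (310,245), and the knob at the left edge near (5,225). Casting rays through these.

```bash
cat >> h.py <<'E'
from scipy.spatial.transform import Rotation as Ro
def wray(s,w,u,v):
    x,y=u-w['cx'],v-w['cy']; r=np.hypot(x,y); t=r/w['fx']
    d=np.array([np.sin(t)*x/r,np.sin(t)*y/r,np.cos(t)]); T=np.array(w['tool_from_camera'])
    q=s['ee_rot']; R=Ro.from_quat([q[1],q[2],q[3],q[0]]).as_matrix()
    return s['ee_pos']+R@T[:3,3],R@T[:3,:3]@d
def wplane(s,w,u,v,z):
    o,d=wray(s,w,u,v); return o+d*(z-o[2])/d[2]
E
python3 - <<'E'
from h import *
import pickle
s,w=pickle.load(open('w1.pkl','rb'))
print(wplane(s,w,305,285,.132),wplane(s,w,310,245,.059))
for p in [(313,194),(354,262),(297,291),(264,235)]: print(wplane(s,w,*p,.055))
E
```

```text
[0.48756469 0.29515772 0.132     ] [0.48498607 0.29566348 0.059     ]
[0.44432837 0.29496111 0.055     ]
[0.49807088 0.3328191  0.055     ]
[0.52816601 0.28742735 0.055     ]
[0.48084983 0.25775136 0.055     ]
```

>>> send_rows --rows '[[[0.56, -0.25, 0, 0], [0, 0, -0.7, 0], [0, 0, -0.7, 0], [0, 0, -0.7, 0], [0, 0, -0.4, 0], [0, 0, -0.3, 0], [0, 0, 0, 0]]]'

```text
t: 2.02
ee_pos: [0.4866, 0.2962, 0.0979]
ee_rot: [-0.0, -0.039, 0.999, -0.0]
ft_force: [-0.6, -0.5, 0.1]
gripper_width: 0.0854
grasp_force: 0.0
```

>>> send_rows --rows '[[[0.03, -0.04, -0.1, 0], [0, 0, 0, 0], [0, 0, 0, 0], [0, 0, 0, 0], [0, 0, 0, 0], [0, 0, 0, 0], [0, 0, 0, 0], [0, 0, 0, 0]]]' --fingers 0 --force 40

```text
t: 3.02
ee_pos: [0.4882, 0.2946, 0.0945]
ee_rot: [0.0, -0.039, 0.999, 0.0]
ft_force: [-0.7, -0.2, 3.3]
gripper_width: 0.0118
grasp_force: 39.1
```

```bash
python3 - <<'E'
from h import *
s=ctrl.sense();print(s['t'],s['ee_pos'],s['ft_force'],s['ft_torque'],s['gripper_width'],s['grasp_force'])
E
```

```text
3.025 [0.48824295 0.29463668 0.09451462] [-0.65335439 -0.15411013  3.25397565] [-0.08195955  0.10002681  0.06811595] 0.011825615347568742 39.08380687236786
```

>>> send_rows --rows '[[[0, 0, 0.5, 0], [0, 0, 0.7, 0], [0, 0, 0.8, 0], [0, 0, 0.8, 0], [-0.1, -0.6, 0, 0], [-0.1, -1, 0, 0], [-0.1, -1, 0, 0], [-0.1, -1, 0, 0]]]'

```text
t: 4.03
ee_pos: [0.4706, 0.1483, 0.2049]
ee_rot: [-0.001, -0.039, 0.999, -0.0]
ft_force: [0.5, 0.7, -0.2]
gripper_width: 0.012
grasp_force: 39.1
```

>>> send_rows --rows '[[[-0.2, -1, 0, 0], [-0.2, -1, 0, 0], [-0.2, -1, 0, 0], [-0.2, -1, 0, 0], [-0.2, -1, 0, 0], [-0.2, -1, 0, 0], [-0.1, -1, 0, 0], [-0.1, -1, 0, 0]]]'

```text
t: 5.03
ee_pos: [0.4141, -0.1708, 0.205]
ee_rot: [-0.001, -0.039, 0.999, 0.0]
ft_force: [-0.4, 0.3, -0.4]
gripper_width: 0.0117
grasp_force: 39.1
```

>>> send_rows --rows '[[[-0.05, -0.8, 0, 0], [-0.05, -0.8, 0, 0], [-0.05, -0.6, 0, 0], [0, -0.4, 0, 0], [0, -0.1, 0, 0], [0, 0, 0, 0]]]'

```text
t: 5.78
ee_pos: [0.4098, -0.277, 0.2059]
ee_rot: [-0.0, -0.039, 0.999, 0.0]
ft_force: [-0.2, 1.0, -0.1]
gripper_width: 0.0119
grasp_force: 39.1
```

```bash
python3 - <<'E'
from h import *
import pickle
s=ctrl.sense(); w=ctrl.snapshot('wrist'); cv2.imwrite('pics/w2.png',w['pixels']); pickle.dump((s,w),open('w2.pkl','wb'))
print(s['t'],s['ee_pos'],s['ee_rot'],s['ft_force'])
E
```

```text
5.775 [ 0.40979618 -0.27701607  0.20592721] [-2.58878209e-04 -3.91252516e-02  9.99234206e-01  3.86490437e-04] [-0.17451322  0.97829153 -0.10703564]
```

View pics/w2.png

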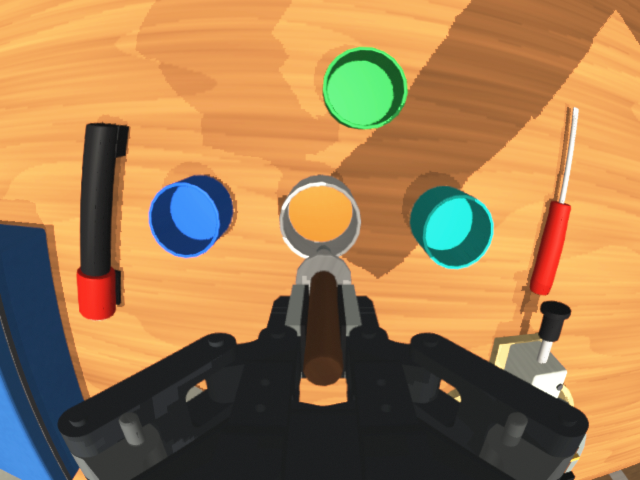

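The brush is held upright, with its handle top at (322,370). The pot's rim is centred near (320,222) with orange oil in it. The knob's rim is near (554,312) and its shaft meets the housing near (541,362).

```bash
python3 - <<'E'
from h import *
import pickle
s,w=pickle.load(open('w2.pkl','rb'))
print('pot',wplane(s,w,320,221,.05)); L=wplane(s,w,281,221,.05);R=wplane(s,w,360,221,.05);print(L,R,wplane(s,w,320,184,.05),wplane(s,w,320,258,.05))
for p in[(556,310),(552,325),(545,350),(541,361)]: print(p,wplane(s,w,*p,.055))
print('handle top',wplane(s,w,322,371,s['ee_pos'][2]+.0375),'collar',wplane(s,w,323,272,s['ee_pos'][2]-.0355))
E
```

```text
pot [ 0.41030279 -0.27945432  0.05      ]
[ 0.41271925 -0.31066612  0.05      ] [ 0.40772955 -0.24749121  0.05      ] [ 0.38054466 -0.28176304  0.05      ] [ 0.44159149 -0.2770419   0.05      ]
(556, 310) [ 0.4796631  -0.03720599  0.055     ]
(552, 325) [ 0.4968856  -0.03589389  0.055     ]
(545, 350) [ 0.52730541 -0.03319094  0.055     ]
(541, 361) [ 0.54141927 -0.03290328  0.055     ]
handle top [ 0.40980392 -0.27759798  0.24342721] collar [ 0.40543816 -0.2775589   0.17042721]
```

>>> send_rows --rows '[[[0.03, -0.06, 0, 0], [0, 0, -0.6, 0], [0, 0, -0.7, 0], [0, 0, -0.7, 0], [0, 0, -0.5, 0], [0, 0, -0.2, 0], [0, 0, 0, 0], [0, 0, 0, 0]]]'

```text
t: 6.82
ee_pos: [0.412, -0.2802, 0.0992]
ee_rot: [0.001, -0.039, 0.999, -0.0]
ft_force: [0.2, -0.2, 0.1]
gripper_width: 0.012
grasp_force: 39.1
```

>>> send_rows --rows '[[[0, 0, -0.07, 0], [0, 0, 0, 0], [0, 0, 0, 0], [0, 0, 0.5, 0], [0, 0, 0.7, 0], [0, 0, 0.8, 0], [0, 0, 0.7, 0], [0.2, 0.4, 0, 0]]]'

```text
t: 7.82
ee_pos: [0.4207, -0.265, 0.2057]
ee_rot: [0.002, -0.038, 0.999, -0.001]
ft_force: [-1.0, -0.1, -0.4]
gripper_width: 0.0116
grasp_force: 39.1
```

>>> send_rows --rows '[[[0.4, 0.9, 0, 0], [0.5, 1, 0, 0], [0.5, 1, 0, 0], [0.5, 1, 0, 0], [0.4, 0.9, 0, 0], [0.3, 0.7, 0, 0], [0.04, 0.26, 0, 0], [0, 0, 0, 0]]]'

```text
t: 8.82
ee_pos: [0.5242, -0.0328, 0.2026]
ee_rot: [-0.001, -0.04, 0.999, -0.0]
ft_force: [-0.2, 0.4, 0.1]
gripper_width: 0.0115
grasp_force: 39.1
```

>>> send_rows --rows '[[[0, 0, -0.5, 0], [0, 0, -0.2, 0], [0, 0, 0, 0]]]'

```text
t: 9.2
ee_pos: [0.524, -0.0341, 0.1749]
ee_rot: [-0.001, -0.039, 0.999, 0.0]
ft_force: [0.7, -0.4, -0.3]
gripper_width: 0.0121
grasp_force: 39.1
```

```bash
python3 - <<'E'
from h import *
import pickle
t=ctrl.sense(); a=ctrl.snapshot('scene'); b=ctrl.snapshot('side')
pickle.dump((t,a,b),open('t.pkl','wb'))
print(t['t'],t['ee_pos'],t['ft_force'])
x=cv2.resize(a['pixels'][200:300,280:380],(400,400),interpolation=cv2.INTER_CUBIC); y=cv2.resize(b['pixels'][170:270,260:360],(400,400),interpolation=cv2.INTER_CUBIC)
cv2.imwrite('pics/t.png',np.hstack([x,y]))
E
```

```text
9.2 [ 0.52401163 -0.03412436  0.17488214] [ 0.73925466 -0.36342755 -0.2742967 ]
```

View pics/t.png

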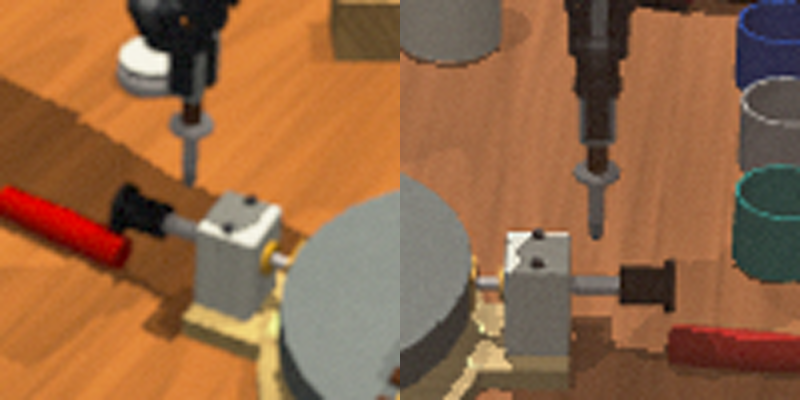

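The tip is at about (188,186) in the left crop and (597,238) in the right one, hovering above the middle of the shaft. Checking where it would land relative to the shaft.

```bash
python3 - <<'E'
from h import *
import pickle
t,a,b=pickle.load(open('t.pkl','rb'))
tip=tri(a,(280+188/4,200+185/4),b,(260+197/4,170+237/4)); print('tip',tip,'expected',t['ee_pos']-[0,0,.0845])
p=tip[0]; 
for z in(.061,.055):
  q=[p[0],p[1],p[2]+z-(t['ee_pos'][2]-.0845)]
  u=proj(a,q);v=proj(b,q); print(z,(u[0]-280)*4,(u[1]-200)*4,(v[0]-260)*4+400,(v[1]-170)*4)
# shaft mid from the views
print('shaft mid',tri(a,(280+181/4,200+228/4),b,(260+195/4,170+285/4)))
E
```

```text
tip (array([ 0.52371964, -0.0348435 ,  0.088069  ]), np.float64(0.0016976654155423745)) expected [ 0.52401163 -0.03412436  0.09038214]
0.061 185.47175643477317 220.83597387894372 594.9612129818522 276.9636346480804
0.055 185.21480194132096 228.1342400338201 594.8163819839422 284.91350313182807
shaft mid (array([ 0.52256011, -0.03594229,  0.05241371]), np.float64(0.0024044049254503914))
```

>>> send_rows --rows '[[[0, 0, -0.4, 0], [0, 0, -0.2, 0], [0, 0, -0.05, 0], [0, 0, 0, 0], [0, 0, 0, 0]]]'

```text
t: 9.93
ee_pos: [0.5252, -0.0334, 0.1498]
ee_rot: [0.0, -0.039, 0.999, -0.0]
ft_force: [-0.8, 0.7, -0.1]
gripper_width: 0.0119
grasp_force: 39.1
```

>>> send_rows --rows '[[[0, 0, -0.05, 0], [0, 0, -0.03, 0], [0, 0, -0.03, 0], [0, 0, 0, 0]]]'

```text
t: 10.42
ee_pos: [0.525, -0.0335, 0.1453]
ee_rot: [0.0, -0.039, 0.999, -0.0]
ft_force: [-0.8, -0.0, 2.1]
gripper_width: 0.0117
grasp_force: 39.4
```

>>> send_rows --rows '[[[0, 0, -0.03, 0], [0, 0, 0, 0], [0, 0, 0, 0]]]'

```text
t: 10.8
ee_pos: [0.5254, -0.0335, 0.145]
ee_rot: [0.001, -0.039, 0.999, -0.0]
ft_force: [-2.0, 0.2, 8.3]
gripper_width: 0.0121
grasp_force: 40.1
```

Contact is confirmed at 8 N upward, at the height expected for the shaft. Lifting and returning to the stand.

>>> send_rows --rows '[[[0, 0, 0.4, 0], [0, 0, 0.6, 0], [0, 0, 0.5, 0], [-0.1, 0.5, 0, 0], [-0.1, 1, 0, 0], [-0.1, 1, 0, 0], [-0.1, 1, 0, 0], [-0.1, 1, 0, 0]]]'

```text
t: 11.8
ee_pos: [0.5049, 0.1478, 0.2047]
ee_rot: [0.0, -0.039, 0.999, 0.0]
ft_force: [0.6, 0.0, 0.3]
gripper_width: 0.0118
grasp_force: 39.3
```

>>> send_rows --rows '[[[-0.1, 1, 0, 0], [-0.1, 1, 0, 0], [-0.1, 0.9, 0, 0], [-0.1, 0.6, 0, 0], [-0.1, 0.2, 0, 0], [0, 0, 0, 0], [0, 0, 0, 0], [0, 0, 0, 0]]]'

```text
t: 12.8
ee_pos: [0.4851, 0.2937, 0.204]
ee_rot: [0.0, -0.038, 0.999, -0.0]
ft_force: [1.0, 0.2, -0.2]
gripper_width: 0.0116
grasp_force: 39.3
```

>>> send_rows --rows '[[[0.07, 0.01, 0, 0], [0, 0, -0.6, 0], [0, 0, -0.6, 0], [0, 0, -0.2, 0], [0, 0, 0, 0], [0, 0, 0, 0]]]'

```text
t: 13.55
ee_pos: [0.4884, 0.2953, 0.1489]
ee_rot: [0.001, -0.039, 0.999, 0.0]
ft_force: [-0.4, -0.5, -1.2]
gripper_width: 0.012
grasp_force: 39.3
```

```bash
python3 - <<'E'
from h import *
t=ctrl.sense(); w=ctrl.snapshot('side'); a=ctrl.snapshot('scene')
print(t['ee_pos'])
x=cv2.resize(a['pixels'][140:220,330:410],(400,400),interpolation=cv2.INTER_CUBIC); y=cv2.resize(w['pixels'][290:370,270:350],(400,400),interpolation=cv2.INTER_CUBIC)
cv2.imwrite('pics/r.png',np.hstack([x,y]))
E
```

```text
[0.48838389 0.29525864 0.14889286]
```

View pics/r.png

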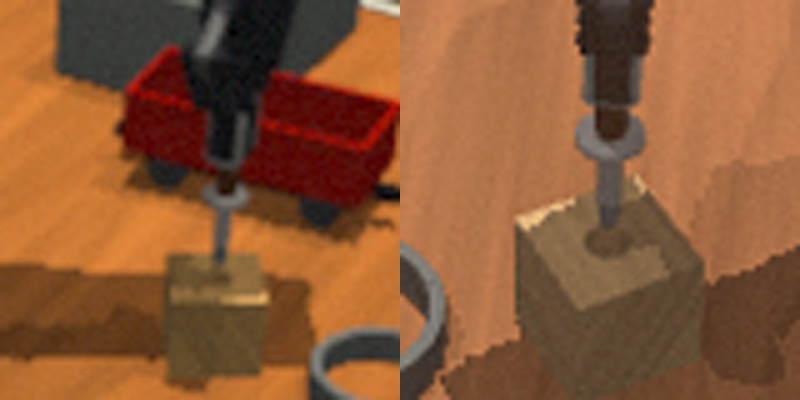

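In both crops the tip hangs just above the hole: (219,262) against a hole near (217,278), and (608,225) against a hole at (606,242). It is aligned, so I'm lowering it.

>>> send_rows --rows '[[[0, -0.02, -0.3, 0], [0, 0, -0.3, 0], [0, 0, -0.3, 0], [0, 0, -0.25, 0], [0, 0, -0.15, 0], [0, 0, 0, 0], [0, 0, 0, 0]]]'

```text
t: 14.52
ee_pos: [0.4879, 0.2942, 0.0962]
ee_rot: [0.0, -0.039, 0.999, 0.0]
ft_force: [0.1, -0.8, -0.8]
gripper_width: 0.0119
grasp_force: 39.2
```

>>> send_rows --rows '[[[0, 0, -0.03, 0], [0, 0, -0.03, 0], [0, 0, 0, 0]]]'

```text
t: 14.9
ee_pos: [0.488, 0.2943, 0.0945]
ee_rot: [0.0, -0.039, 0.999, 0.0]
ft_force: [-1.4, -1.0, 6.0]
gripper_width: 0.0121
grasp_force: 39.9
```

>>> send_rows --rows '[[[0, 0, 0, 0], [0, 0, 0, 0], [0, 0, 0, 0], [0, 0, 0, 0], [0, 0, 0, 0], [0, 0, 0, 0]]]' --fingers 1

```text
t: 15.65
ee_pos: [0.4877, 0.2941, 0.0935]
ee_rot: [-0.0, -0.039, 0.999, -0.0]
ft_force: [-0.2, 0.2, -0.0]
gripper_width: 0.0852
grasp_force: 0.0
```

>>> send_rows --rows '[[[0, 0, 0.3, 0], [0, 0, 0.7, 0], [0, 0, 0.8, 0], [0, 0, 0.8, 0], [0, 0, 0.3, 0], [0, -0.5, 0, 0], [0, -1, 0, 0], [0, -1, 0, 0]]]'

```text
t: 16.65
ee_pos: [0.4865, 0.1919, 0.208]
ee_rot: [-0.001, -0.039, 0.999, -0.001]
ft_force: [0.1, -0.3, -0.5]
gripper_width: 0.0854
grasp_force: 0.0
```

```bash
python3 - <<'E'
from h import *
import pickle
t,a0,b0=pickle.load(open('t.pkl','rb'))
t=ctrl.sense(); w=ctrl.snapshot('side'); a=ctrl.snapshot('scene')
print(t['ee_pos'],t['gripper_width'])
x=cv2.resize(a['pixels'][140:220,330:410],(400,400),interpolation=cv2.INTER_CUBIC); y=cv2.resize(w['pixels'][290:370,270:350],(400,400),interpolation=cv2.INTER_CUBIC)
cv2.imwrite('pics/r2.png',np.hstack([x,y]))
E
```

```text
[0.4865049  0.19192864 0.20795056] 0.08540013990865188
```

View pics/r2.png

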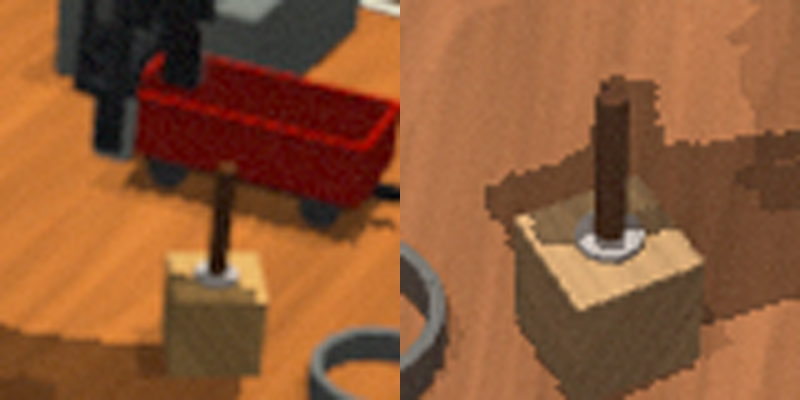

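The brush stands upright with its collar resting on the block. Checking clearance to the screwdriver beside the knob before closing in.

```bash
python3 - <<'E'
from h import *
import pickle
S=pickle.load(open('s0.pkl','rb'))
for n in S:
    hsv=cv2.cvtColor(S[n]['pixels'],cv2.COLOR_BGR2HSV); m=((hsv[...,0]<6)|(hsv[...,0]>174))&(hsv[...,1]>190)&(hsv[...,2]>90)
    x,y,w,h=dict(scene=(270,235,50,40),side=(322,245,55,25))[n]
    c=max(cv2.findContours(m[y:y+h,x:x+w].astype('uint8'),0,1)[0],key=cv2.contourArea)
    r=cv2.minAreaRect(c); print(n,r)
    for p in cv2.boxPoints(r): print(plane(S[n],p[0]+x,p[1]+y,.015).round(3))
E
```

```text
scene ((25.42241668701172, 21.18103790283203), (35.05882263183594, 8.140999794006348), 23.198591232299805)
[ 0.383 -0.053  0.015]
[ 0.371 -0.022  0.015]
[ 0.477 -0.023  0.015]
[ 0.486 -0.053  0.015]
side ((28.123764038085938, 11.26237678527832), (31.74168586730957, 6.865756511688232), 5.710593223571777)
[ 0.459 -0.023  0.015]
[ 0.459 -0.051  0.015]
[ 0.379 -0.047  0.015]
[ 0.381 -0.019  0.015]
```

>>> send_rows --rows '[[[0.04, -1, 0, 0], [0.04, -1, 0, 0], [0.04, -1, 0, 0], [0.04, -1, 0, 0], [0.04, -0.8, -0.5, 0], [0.02, -0.6, -0.6, 0], [0, -0.2, -0.6, 0], [0, 0, 0, 0]]]'

```text
t: 17.75
ee_pos: [0.4939, -0.0304, 0.139]
ee_rot: [-0.003, -0.038, 0.999, 0.0]
ft_force: [-0.8, -0.1, 0.5]
gripper_width: 0.0859
grasp_force: 0.0
```

>>> send_rows --rows '[[[0, 0, 0, 0], [0, 0, 0, 0]]]'

```text
t: 18.0
ee_pos: [0.4972, -0.0294, 0.1424]
ee_rot: [0.001, -0.04, 0.999, -0.0]
ft_force: [0.4, 0.3, -0.7]
gripper_width: 0.0852
grasp_force: 0.0
```

```bash
python3 - <<'E'
from h import *
import pickle
s=ctrl.sense(); w=ctrl.snapshot('wrist'); cv2.imwrite('pics/w3.png',w['pixels']); pickle.dump((s,w),open('w3.pkl','wb'))
print(s['t'],s['ee_pos'],s['ee_rot'],s['ft_force'])
E
```

```text
18.0 [ 0.49718575 -0.02943953  0.14243457] [ 7.64689017e-04 -3.95230291e-02  9.99218367e-01 -3.18103948e-05] [ 0.37286155  0.27613523 -0.67787926]
```

View pics/w3.png

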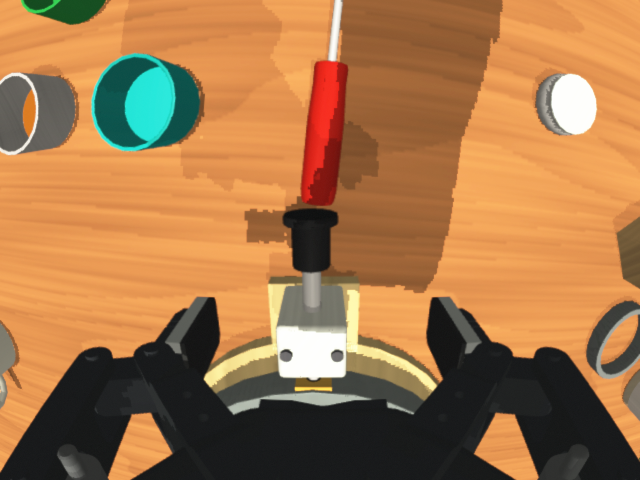

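The knob is centred below the fingers, with its rim at (311,215), barrel end at (312,270) and shaft at (312,290). The plunger axis lines up with the tool. The screwdriver handle ends at (318,205), just beyond the rim.

```bash
python3 - <<'E'
from h import *
import pickle
s,w=pickle.load(open('w3.pkl','rb'))
for p,z in[((311,217),.055),((311,224),.065),((312,270),.064),((312.5,290),.055),((312,350),.08),((312,328),.08),((312,377),.08)]: print(p,wplane(s,w,*p,z).round(4))
E
```

```text
(311, 217) [ 0.4786 -0.0385  0.055 ]
(311, 224) [ 0.4804 -0.038   0.065 ]
(312, 270) [ 0.5095 -0.0354  0.064 ]
(312.5, 290) [ 0.527  -0.0341  0.055 ]
(312, 350) [ 0.557  -0.0317  0.08  ]
(312, 328) [ 0.5408 -0.0328  0.08  ]
(312, 377) [ 0.5787 -0.0303  0.08  ]
```

>>> send_rows --rows '[[[-0.02, -0.18, 0, 0], [0, 0, -0.5, 0], [0, 0, -0.7, 0], [0, 0, -0.6, 0], [0, 0, -0.35, 0], [0, 0, -0.1, 0], [0, 0, 0, 0], [0, 0, 0, 0]]]'

```text
t: 19.05
ee_pos: [0.4965, -0.0372, 0.0523]
ee_rot: [0.001, -0.039, 0.999, -0.0]
ft_force: [-0.4, -0.7, 0.7]
gripper_width: 0.0854
grasp_force: 0.0
```

>>> send_rows --rows '[[[0, 0, 0, 0], [0, 0, 0, 0], [0, 0, 0, 0], [0, 0, 0, 0], [0, 0, 0, 0], [0, 0, 0, 0], [0, 0, 0, 0]]]' --fingers 0 --force 80

```text
t: 19.92
ee_pos: [0.4957, -0.0372, 0.0518]
ee_rot: [0.0, -0.039, 0.999, -0.0]
ft_force: [-0.8, -0.6, 6.0]
gripper_width: 0.0213
grasp_force: 78.2
```

>>> send_rows --rows '[[[-0.1, -0.01, 0, 0], [-0.15, -0.01, 0, 0], [-0.15, -0.01, 0, 0], [-0.05, -0.005, 0, 0], [0, 0, 0, 0], [0, 0, 0, 0]]]'

```text
t: 20.68
ee_pos: [0.4805, -0.0385, 0.052]
ee_rot: [0.003, -0.039, 0.999, -0.0]
ft_force: [8.3, -0.5, -4.6]
gripper_width: 0.0214
grasp_force: 78.6
```

>>> send_rows --rows '[[[-0.06, -0.005, 0, 0], [-0.05, -0.005, 0, 0], [-0.03, 0, 0, 0], [0, 0, 0, 0], [0, 0, 0, 0]]]'

```text
t: 21.3
ee_pos: [0.4758, -0.0389, 0.0521]
ee_rot: [0.003, -0.039, 0.999, -0.0]
ft_force: [10.9, -0.4, -7.6]
gripper_width: 0.0215
grasp_force: 78.8
```

>>> send_rows --rows '[[[-0.03, 0, 0, 0], [-0.02, 0, 0, 0], [0, 0, 0, 0], [0, 0, 0, 0]]]'

```text
t: 21.8
ee_pos: [0.4757, -0.0389, 0.0522]
ee_rot: [0.005, -0.039, 0.999, -0.0]
ft_force: [16.6, 0.9, -14.2]
gripper_width: 0.0215
grasp_force: 79.0
```

The hard stop is reached: the knob has come back 20 mm, and the last 2 mm of command only raised the force from 11 to 17 N. I'll take one last look before handing in.

```bash
python3 - <<'E'
from h import *
w=ctrl.snapshot('side'); cv2.imwrite('pics/f.png',w['pixels'][120:440,100:480]); s=ctrl.sense(); print(s['t'],s['ee_pos'],s['ft_force'],s['grasp_force'])
E
```

```text
21.85 [ 0.47568286 -0.03886412  0.05218333] [ 16.99925596   0.12797852 -14.34981486] 78.96755933761597
```

View pics/f.png

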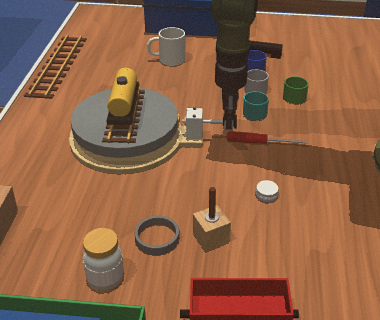

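The final view shows the gripper holding the knob pulled back at (230,122), with a longer stretch of bare shaft showing. The brush stands in its block at (212,215) and the other objects are undisturbed.

```bash
python3 -c "
from rig import ctrl
print(ctrl.job_done())"
```

```text
the job is handed in; nothing more can be done
None
```

The brush was dipped in the oil, touched to the plunger's shaft and stood back fully down in its stand; the knob is now held fully back against its hard stop, and the job was handed in at about 22 s.

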